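Snap the sample case shut and pin its hasp

TASK

Close the sample case that stands open on the bench: swing its lid down and press it fully home past the spring catch. Then take the retaining pin out of its parking block and push it down through the aligned holes of the lid's lug and the case's lug until its collar sits on the lid's lug; let go and leave the timer and the dome bottle where they are.

Things in the scene. Friction and masses are not known exactly. Their poses are not given: they have to be found in the camera images.
- case: White plastic sample transport case fixed to the bench, 140 (x) x 150 (y) x 55 mm high without the lid, with black insert and small vials inside. Origin: centre of its underside; its own -x is the front, towards the robot, z up. A steel lug 44 mm wide sticks out from the middle of its front, 8 mm thick, top face 50 mm above the bench, with an 11 mm through hole
- lid (a joint): Hinge of the case's lid, rad: 0 fully shut, grows as the lid opens upward (about the case's own +y axis), at most 1.5. Stiff friction hinge (0.25 N m): the lid stays wherever it is left. From about 0.10 rad down to 0.05 a spring catch inside the middle of the front wall resists: some 10 N in all, pressed at the lid's front edge, push the lid past it, and it then holds the lid shut. Fully home is below 0.02
- hinge (a point): Point on the hinge axis, middle of the case's far rim, 66 mm behind the case's centre and 55 mm above the bench; axes as the case's. The axis is the case's y
- lid_front (a point): Point on the lid's outer (top) face near the middle of its free front edge, 130 mm from the hinge axis and 10 mm out from the plane of the axis: a good place to press. The lid is a white plate 142 x 150 x 10 mm, from 4 mm behind the hinge axis to 138 mm in front of it; point axes turn with the lid: z out of its outer face, -x from the hinge to the front edge
- lid_hole (a point): Centre of the upper mouth of the 11 mm through hole in the lid's steel lug (44 mm wide, 8 mm thick, standing out to 37 mm in front of the lid's edge). 155 mm from the hinge axis, 17 mm in front of the lid's edge; z is the hole's axis, moves with the lid. With the lid shut it is 59 mm above the bench (6 mm lower than the lid's top face), right over the case's hole; a 1 mm gap parts the lugs
- case_hole (a point): Centre of the upper mouth of the 11 mm through hole in the case's lug, 50 mm above the bench, 89 mm in front of the case's centre; fixed to the case, free space of 42 mm below the lug
- pin: Retaining pin, 60 g, upright in the block at the start: steel shank 8 mm thick and 38 mm long with tapered end, a steel collar 25 mm wide and 4 mm thick, above it a black round grip 18 mm wide and 30 mm tall. Origin: centre of the collar's underside, z up along the grip (the grip spans z = 4 to 34 mm)
- block: White parking block with a black foot fixed to the bench, 58 mm square at the foot, 50 mm above it, 45 mm high, with an 11 mm hole 42 mm deep in the middle of its top, where the pin is parked. Origin: centre of its underside. Tall homogeniser stands rise beyond it, at the left rear of the bench (x over 0.55 m, y over 0.1 m): carry the arm round in front of them
- timer: White bench timer, 58 x 64 x 21 mm, bystander; origin under its centre
- dome_bottle: Small bottle with a white domed cap, 51 mm wide, 98 mm tall, bystander; origin under its centre

How it is judged:
By the outcome, as a careful person would: the job done as asked, in the order asked, and still so for the second after the job is handed in, with the robot touching nothing.
It also fails if it takes over 61 s, if anything falls off the work surface, if the arm or the gripper's body presses on something with over 40 N, if the wrist force passes 120 N, or if a joint passes its speed limit or range.

ROBOT

A 6-joint arm with a two-finger parallel gripper is mounted at the origin on a cart in front of the work surface, level with it; the furniture and walls round the work are solid. World frame = base frame: x ahead of the robot, y to its left, z up, the work surface at z = 0. Lengths are in mm, angles in rad, forces in N, time in s.
With the tool pointing down it reaches from about 350 to 775 mm from the base axis. Payload 7.3 kg.
Tool frame: the origin (TCP) lies at the very end of the fingers, on their centre line; the grasp point (between the pads) lies bot.grip_point_offset behind it (bot.grip_point_offset is the distance from the TCP to the grasp point, in mm); z points along the fingers, y is the line along which they close (so a half turn about z gives the same grasp; the last joint's range is limited). The gripper opens to 92 mm and grips with 3 to 60 N. Pads are 19 mm wide; open, the fingers measure 130 mm over their backs; the gripper's body (75 mm by 190 mm) begins 47 mm behind the grasp point.
Start: joints at [1.032, 0.342, 1.524, -0, 1.275, -0.146], TCP at [200.945, 485.042, 226.741] pointing down, gripper open.
Joint ranges: [-2.53, 2.53], [-0.77, 2.02], [0.04, 2.7], [-1, 4.14], [0.28, 2.66], [-3.11, 3.11]. Speed limits (rad/s): [2.57, 2.57, 3.14, 3.14, 3.14, 3.14].

INTERFACE

Orientations are given as [roll, pitch, yaw] about the fixed x, y, z axes, in that order (R = Rz(yaw) Ry(pitch) Rx(roll)).
In Python, from plant import bot gives the robot as it stands. The module is installed in compiled form; this text tells all that it offers.
- The arm moves only by the tool carry_out, never from a script. Its argument "plan" is a list of rows, each an object of numbers: "tx", "ty", "tz": the shift along the world's x, y, z in mm; "rx", "ry", "rz": the turn, a rotation vector about the world's x, y, z in rad. A call has 1 to 12 rows; each row shifts and turns the commanded pose from where the row before left it; what a row does not reach is not made up. A row lasts 1/10 s, in which the tool goes at most 50 mm and 8.59 degrees, less where a joint would pass 70% of its speed; a pose out of reach is approached as far as the arm can. A call with a gripper value outside its range is refused whole. "gripper" is the closure, from 0 (fully open) to 1 (shut), set as the call begins (left out, the last holds). The fingers move at their own pace and stop on an object; the grip force is fixed at half the most. Time passes only in rows, so rows that do not move let the fingers close. It gives the time, the measured TCP pose, the force, the opening and the grip force at its end, in the units of the state.
- bot.get_obs(): the state, without advancing time (a new reading comes with each control period).
- bot.capture(name): name is "scene" or "top" or "wrist"; returns the picture (400x640x3 uint8, red, green, blue); there is no depth.
- bot.camera_model(name): a dict with "camera_matrix" (3x3 intrinsics, pixels), "R" (3x3) and "t" (3): a world point X has camera coordinates R X + t. Camera axes: x right, y down, z forward; pixel columns grow to the right and rows downward; lengths in mm; the calibration is good to about 2 mm. The wrist camera is an equidistant fisheye: a pixel r from the principal point sees the ray r / f radians off the axis. A picture is of the moment at which its call begins: read the wrist's pose just before it. camera_model takes no time and is no camera call; for the wrist camera it gives the pose at the moment of the call.
- bot.close_job(): hands the job in; it is judged then, once.
The state is a dict: "time": time; "joint_positions": joint angles; "dq": joint speeds; "tau": joint torques, N m; "tool_pos": TCP position; "tcp_rot": TCP orientation; "contact_force": force on the tool from outside, world axes, zero at the start; "moment": the same for the moment, N m; "grip_width": finger opening in mm; "finger_force": force on a finger pad.
Only numpy, scipy, OpenCV 4.12 (cv2) and the standard library are available. Lean on these libraries where they do the work, as an engineer would, in place of code of your own. Each camera call takes 0.05 s, during which the arm holds its last target. There are 200 camera calls.

## Working session

There is one attempt and no reset: what is moved stays moved. The work goes in short steps, Python scripts to look and compute and a tool call to move; the robot and the scene stay as the last step left them, time stands still between calls to the robot, and variables do not carry over. Pictures are saved under pics/ and viewed, at most 10 in all, crops included, and the job is handed in when it is done.

Besides the shell and the picture viewer there is one more tool, called by a JSON object that holds its "fn" and its "kwargs", one argument or row to a line. carry_out: Moves the arm, as the interface text tells. Its arguments: {"type":"object","properties":{"plan":{"type":"array"},"gripper":{"type":"number"}},"required":["plan"]}

```bash
mkdir -p pics
python3 - <<'E'
from plant import bot
import cv2, numpy as np
np.set_printoptions(precision=3,suppress=True)
print(bot.grip_point_offset, bot.get_obs())
for n in ["scene","top","wrist"]:
    m=bot.camera_model(n); print(n,m)
    cv2.imwrite(f"pics/{n}0.png",bot.capture(n)[:,:,::-1])
E
```

```text
18.8 {'time': 0.0, 'joint_positions': array([ 1.032,  0.343,  1.525,  0.   ,  1.275, -0.146]), 'dq': array([-0.   , -0.   , -0.001, -0.   ,  0.001, -0.   ]), 'tau': array([  0.   , -43.125, -24.422,   0.072,   0.056,  -0.   ]), 'tool_pos': array([200.737, 484.672, 226.045]), 'tcp_rot': array([-3.14 , -0.   ,  2.749]), 'contact_force': array([-0.246,  0.653, -0.029]), 'moment': array([ 0.016, -0.034, -0.009]), 'finger_force': 0.0, 'grip_width': 91.6209261785883}
scene {'camera_matrix': array([[432.922,   0.   , 314.744],
       [  0.   , 432.922, 200.831],
       [  0.   ,   0.   ,   1.   ]]), 'R': array([[ 0.804, -0.595,  0.   ],
       [-0.444, -0.599, -0.666],
       [ 0.397,  0.535, -0.746]]), 't': array([-426.72 ,  264.091,  886.876])}
top {'camera_matrix': array([[447.919,   0.   , 320.148],
       [  0.   , 447.919, 204.419],
       [  0.   ,   0.   ,   1.   ]]), 'R': array([[ 0.011, -1.   ,  0.013],
       [-0.985, -0.013, -0.174],
       [ 0.174, -0.01 , -0.985]]), 't': array([ -31.028,  525.149, 1114.22 ])}
wrist {'camera_matrix': array([[309.707,   0.   , 320.006],
       [  0.   , 309.707, 194.565],
       [  0.   ,   0.   ,   1.   ]]), 'R': array([[ 0.383,  0.924, -0.001],
       [ 0.896, -0.371,  0.245],
       [ 0.226, -0.095, -0.97 ]]), 't': array([-524.798,  -30.419,  388.364])}
```

View pics/scene0.png

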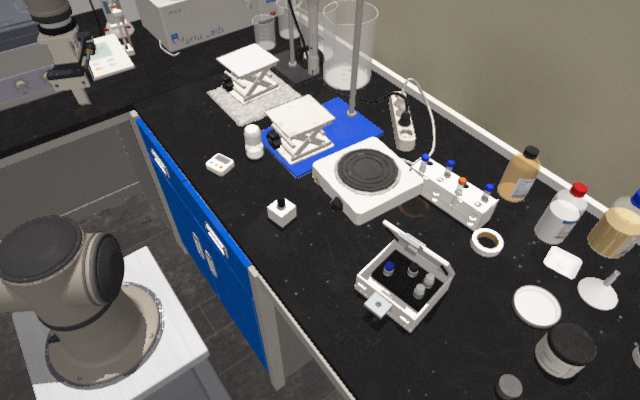

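View pics/top0.png

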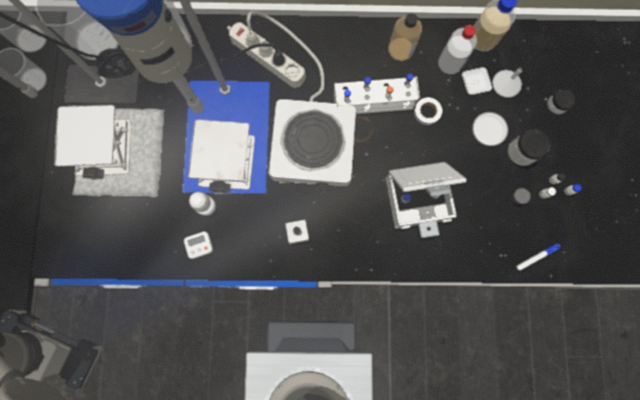

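The scene view shows the open case near (405,285), with its lug at (378,305), and the block with the pin at (282,208). In the top view the case is near (425,200), its lug at (429,229) and the block at (297,231). I'll zoom in on these.

```bash
cat > h.py <<'E'
import numpy as np, cv2
from plant import bot
np.set_printoptions(precision=1,suppress=True)
def ray(n,u,v,m=None):
    m=m or bot.camera_model(n); K=m["camera_matrix"]; R=m["R"]; c=-R.T@m["t"]
    x=(u-K[0,2])/K[0,0]; y=(v-K[1,2])/K[1,1]
    if n=="wrist":
        r=np.hypot(x,y); s=np.sin(r)/r if r>1e-9 else 1; d=np.array([x*s,y*s,np.cos(r)])
    else: d=np.array([x,y,1.])
    return c,R.T@d
def onz(n,u,v,z,m=None):
    c,d=ray(n,u,v,m); return c+d*(z-c[2])/d[2]
def proj(n,X,m=None):
    m=m or bot.camera_model(n); K=m["camera_matrix"]; p=m["R"]@np.asarray(X,float)+m["t"]
    if n=="wrist":
        r=np.hypot(p[0],p[1]); t=np.arctan2(r,p[2]); q=p[:2]/r*t
    else: q=p[:2]/p[2]
    return q*K[0,0]+K[:2,2]
E
python3 - <<'E'
import cv2,numpy as np
t=cv2.imread("pics/top0.png");s=cv2.imread("pics/scene0.png")
def c(i,x,y,w,h,k): return cv2.resize(i[y:y+h,x:x+w],None,fx=k,fy=k,interpolation=cv2.INTER_CUBIC)
o=np.zeros((600,800,3),np.uint8)
o[:300,:400]=c(t,380,150,100,75,4)[:300]; o[:300,400:]=c(s,350,215,114,86,3.5)[:300,:400] if 0 else cv2.resize(s[215:335,350:460],(400,300))[:, :]
o[300:,:400]=c(t,380,180,100,75,4); o[300:,400:600]=c(t,280,210,40,60,5); o[300:,600:]=c(s,262,190,40,60,5)
cv2.imwrite("pics/mos.png",o)
E
```

```text
(no output)
```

View pics/mos.png

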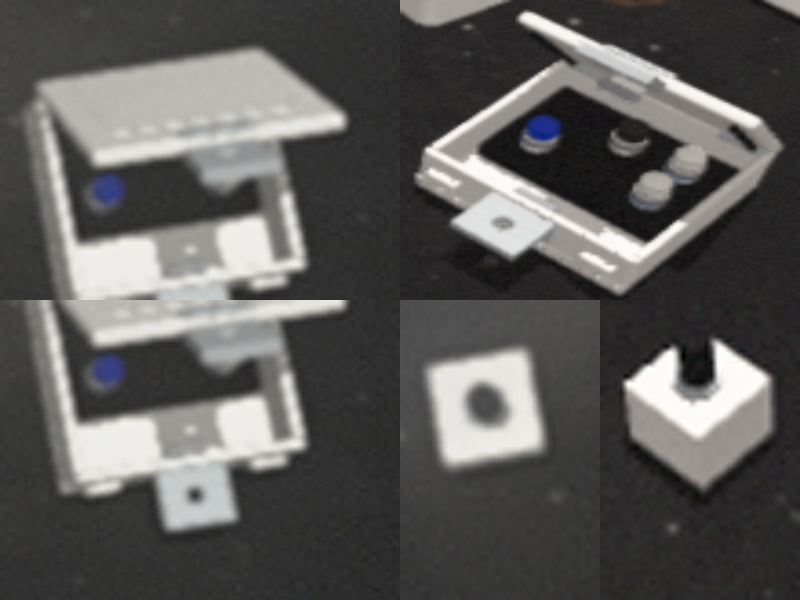

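The mosaic gives these pixel positions:
- **Case lug hole:** (428.8,228.5) in top and (378.6,304.2) in scene. The case is yawed about +0.15 rad.
- **Lid:** tilted well open, with its front edge near top (404,190) to (466,180).
- **Pin grip:** near top (297.5,230) and scene (281,203).

Run:
```python
from h import *
print("hole top",onz("top",428.8,228.5,50),"scene",onz("scene",378.6,304.2,50))
top=lambda u,v,z:onz("top",380+u/4,v,z)
a=onz("top",380+165/4,180+230/4,50);b=onz("top",380+238/4,180+221/4,50);print("lug front edge",a,b,np.linalg.norm(a-b),np.arctan2(-(a-b)[0],(a-b)[1]))
a=onz("top",380+75/4,180+185/4,45);b=onz("top",380+305/4,180+145/4,50);print("case front",a,b,np.linalg.norm(a-b),np.arctan2(-(a-b)[0],(a-b)[1]))
# block top corners
C=[onz("top",280+u/5,210+v/5,45) for u,v in [(27,65),(127,48),(145,150),(45,167)]]
print("block",np.array(C),np.mean(C,0))
print("block by pin collar scene",onz("scene",262+(697-600)/5,190+90/5,45))
# lid front outer edge two-view: left/right corners
def tri(pt,ps):
    A=[];
    (c1,d1),(c2,d2)=ray("top",*pt),ray("scene",*ps)
    s=np.linalg.lstsq(np.c_[d1,-d2],c2-c1,rcond=None)[0]; p,q=c1+s[0]*d1,c2+s[1]*d2
    return (p+q)/2,np.linalg.norm(p-q)
print("lid L",tri((380+97/4,150+158/4),(350+(521-400)/3.636,215+17/2.5)))
print("lid R",tri((380+345/4,150+120/4),(350+(765-400)/3.636,215+123/2.5)))
print("timer",onz("top",198,245,21),"bottle",onz("top",202,203,98))
```

```text
hole top [ 465.8 -304.    50. ] scene [ 464.5 -305.4   50. ]
lug front edge [ 442.4 -283.9   50. ] [ 448.8 -330.9   50. ] 47.43503720397151 0.1344430233211286
case front [ 471.3 -227.8   45. ] [ 498.5 -376.    50. ] 150.79856730334257 0.18170490576539697
block [[476.   64.2  45. ]
 [485.5  13.   45. ]
 [432.9   2.9  45. ]
 [423.6  53.8  45. ]] [454.5  33.5  45. ]
block by pin collar scene [451.2  27.8  45. ]
lid L (array([ 540.1, -217.8,  170.9]), np.float64(2.7432081882269737))
lid R (array([ 566.4, -364.3,  173.7]), np.float64(2.4332376219368936))
timer [418.7 291.2  21. ] bottle [516.  267.4  98. ]
```

{"fn": "carry_out", "kwargs": {
  "plan": [
    {"tx": 21,"ty": -37.5,"rz": 0.1134},
    {"tx": 21,"ty": -37.5,"rz": 0.1134},
    {"tx": 21,"ty": -37.5,"rz": 0.1134},
    {"tx": 21,"ty": -37.5,"rz": 0.1134},
    {"tx": 21,"ty": -37.5,"rz": 0.1134},
    {"tx": 21,"ty": -37.5},
    {"tx": 21,"ty": -37.5},
    {"tx": 21,"ty": -37.5},
    {"tx": 21,"ty": -37.5},
    {"tx": 21,"ty": -37.5},
    {"tx": 21,"ty": -37.5},
    {"tx": 0}
  ]
}}

```text
invalid input at $.plan[0]: expected keys tx, ty, tz, rx, ry, rz
```

{"fn": "carry_out", "kwargs": {
  "plan": [
    {"tx": 21,"ty": -37.5,"tz": 0,"rx": 0,"ry": 0,"rz": 0.1134},
    {"tx": 21,"ty": -37.5,"tz": 0,"rx": 0,"ry": 0,"rz": 0.1134},
    {"tx": 21,"ty": -37.5,"tz": 0,"rx": 0,"ry": 0,"rz": 0.1134},
    {"tx": 21,"ty": -37.5,"tz": 0,"rx": 0,"ry": 0,"rz": 0.1134},
    {"tx": 21,"ty": -37.5,"tz": 0,"rx": 0,"ry": 0,"rz": 0.1134},
    {"tx": 21,"ty": -37.5,"tz": 0,"rx": 0,"ry": 0,"rz": 0},
    {"tx": 21,"ty": -37.5,"tz": 0,"rx": 0,"ry": 0,"rz": 0},
    {"tx": 21,"ty": -37.5,"tz": 0,"rx": 0,"ry": 0,"rz": 0},
    {"tx": 21,"ty": -37.5,"tz": 0,"rx": 0,"ry": 0,"rz": 0},
    {"tx": 21,"ty": -37.5,"tz": 0,"rx": 0,"ry": 0,"rz": 0},
    {"tx": 21,"ty": -37.5,"tz": 0,"rx": 0,"ry": 0,"rz": 0},
    {"tx": 21,"ty": -37.5,"tz": 0,"rx": 0,"ry": 0,"rz": 0}
  ]
}}

```text
time: 1.35
tool_pos: [453.4, 33.3, 226.7]
tcp_rot: [3.141, -0.0, -2.968]
contact_force: [0.3, 0.5, 0.2]
grip_width: 91.7
finger_force: 0.0
```

Run:
```python
from h import *
o=bot.get_obs();print(o["tool_pos"],o["tcp_rot"],o["joint_positions"],o["contact_force"])
m=bot.camera_model("wrist");im=bot.capture("wrist");cv2.imwrite("pics/w1.png",im[:,:,::-1])
np.savez("w1.npz",**m); print(-m["R"].T@m["t"])
print(proj("wrist",[454,32,79],m),proj("wrist",[454,32,45],m))
```

```text
[453.4  33.3 226.7] [ 3.1 -0.  -3. ] [-0.1  0.2  1.7  0.   1.2 -1.8] [0.3 0.5 0.2]
[389.2  22.2 384. ]
[318.4 183.3] [318.5 176.9]
```

View pics/w1.png

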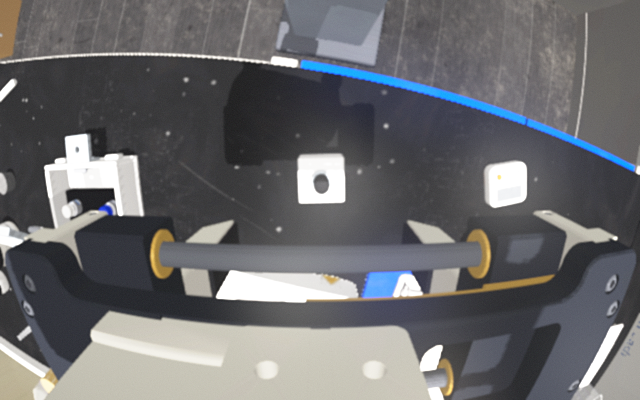

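The wrist view shows the pin grip near (321,183) on the block's white top, which is centred near (321,178). The case lug is at (78,150).

Run:
```python
from h import *
m=dict(np.load("w1.npz"));g=cv2.imread("pics/w1.png",0)
r=g[150:208,290:352]
_,w=cv2.threshold(r,140,255,0)
cs=max(cv2.findContours(w,0,1)[0],key=cv2.contourArea);print("white",cv2.boundingRect(cs),cv2.minAreaRect(cs))
mask=np.zeros_like(r);cv2.drawContours(mask,[cs],-1,255,-1)
d=((mask>0)&(r<90)).astype(np.uint8);n,l,s,c=cv2.connectedComponentsWithStats(d)
for i in range(1,n):
  if s[i,4]>20:
    print(s[i],c[i]+[290,150])
    for z in(60,79): print(onz("wrist",*(c[i]+[290,150]),z,m))
print(onz("wrist",78,150,50,m))
```

```text
white (7, 3, 49, 51) ((31.0, 28.0), (50.0, 48.0), 90.0)
[26 26 10  5 25] [320.2 177.4]
[451.3  33.4  60. ]
[447.6  32.8  79. ]
[ 467.6 -298.6   50. ]
```

{"fn": "carry_out", "kwargs": {
  "gripper": 1,
  "plan": [
    {"tx": 15,"ty": -40,"tz": 0,"rx": 0,"ry": 0,"rz": 0},
    {"tx": 15,"ty": -40,"tz": 0,"rx": 0,"ry": 0,"rz": 0},
    {"tx": 15,"ty": -40,"tz": 0,"rx": 0,"ry": 0,"rz": 0},
    {"tx": 15,"ty": -40,"tz": 0,"rx": 0,"ry": 0,"rz": 0},
    {"tx": 15,"ty": -40,"tz": 0,"rx": 0,"ry": 0,"rz": 0},
    {"tx": 15,"ty": -40,"tz": 0,"rx": 0,"ry": 0,"rz": 0},
    {"tx": 15,"ty": -40,"tz": 0,"rx": 0,"ry": 0,"rz": 0},
    {"tx": 15,"ty": -39,"tz": 0,"rx": 0,"ry": 0,"rz": 0},
    {"tx": 0,"ty": 0,"tz": -10,"rx": 0,"ry": 0,"rz": 0},
    {"tx": 0,"ty": 0,"tz": -10,"rx": 0,"ry": 0,"rz": 0},
    {"tx": 0,"ty": 0,"tz": 0,"rx": 0,"ry": 0,"rz": 0}
  ]
}}

```text
time: 2.5
tool_pos: [571.8, -282.2, 204.4]
tcp_rot: [3.138, -0.003, -2.967]
contact_force: [-0.6, 0.4, -0.3]
grip_width: 8.5
finger_force: 0.0
```

Run:
```python
from h import *
o=bot.get_obs();print(o["tool_pos"],o["tcp_rot"],o["joint_positions"])
ps=[];H=np.array([617.7,-277.7]);f=np.array([-.985,-.174])
for th in np.r_[1.0:0.04:-0.1,0.05,0]:
    s=130*np.cos(th)-10*np.sin(th)-9.5; z=55+130*np.sin(th)+10*np.cos(th); ps.append([*(H+s*f),z])
ps=np.array(ps);print(ps);print(np.diff(ps,axis=0))
```

```text
[ 571.8 -282.2  204.4] [ 3.1 -0.  -3. ] [-0.6  0.6  1.2  0.   1.4 -2.3]
[[ 566.2 -286.8  169.8]
 [ 555.2 -288.7  163. ]
 [ 544.9 -290.6  155.2]
 [ 535.5 -292.2  146.4]
 [ 526.9 -293.7  136.7]
 [ 519.4 -295.1  126.1]
 [ 513.  -296.2  114.8]
 [ 507.6 -297.1  103. ]
 [ 503.5 -297.9   90.6]
 [ 500.6 -298.4   77.9]
 [ 499.7 -298.6   71.5]
 [ 499.  -298.7   65. ]]
[[-11.   -1.9  -6.7]
 [-10.3  -1.8  -7.8]
 [ -9.4  -1.7  -8.8]
 [ -8.5  -1.5  -9.7]
 [ -7.5  -1.3 -10.6]
 [ -6.5  -1.1 -11.3]
 [ -5.3  -0.9 -11.9]
 [ -4.1  -0.7 -12.3]
 [ -2.9  -0.5 -12.7]
 [ -1.   -0.2  -6.4]
 [ -0.7  -0.1  -6.5]]
```

{"fn": "carry_out", "kwargs": {
  "plan": [
    {"tx": -2,"ty": 0,"tz": -12,"rx": 0,"ry": 0,"rz": 0},
    {"tx": -2,"ty": -0.5,"tz": -12,"rx": 0,"ry": 0,"rz": 0},
    {"tx": -3,"ty": -0.5,"tz": -12.5,"rx": 0,"ry": 0,"rz": 0},
    {"tx": -11,"ty": -1.9,"tz": -6.7,"rx": 0,"ry": 0,"rz": 0},
    {"tx": -10.3,"ty": -1.8,"tz": -7.8,"rx": 0,"ry": 0,"rz": 0},
    {"tx": -9.4,"ty": -1.7,"tz": -8.8,"rx": 0,"ry": 0,"rz": 0},
    {"tx": -8.5,"ty": -1.5,"tz": -9.7,"rx": 0,"ry": 0,"rz": 0},
    {"tx": -7.5,"ty": -1.3,"tz": -10.6,"rx": 0,"ry": 0,"rz": 0}
  ]
}}

```text
time: 3.3
tool_pos: [518.9, -292.4, 126.3]
tcp_rot: [-3.141, 0.001, -2.967]
contact_force: [0.9, 1.1, -0.1]
grip_width: 0.4
finger_force: 0.6
```

Run:
```python
from h import *
o=bot.get_obs();print(o["tool_pos"],o["contact_force"])
a=bot.capture("scene")[200:340,330:470];b=bot.capture("top")[140:260,370:490]
cv2.imwrite("pics/c2.png",np.hstack([cv2.resize(a,(400,400)),cv2.resize(b,(400,400))])[:,:,::-1])
```

```text
[ 518.9 -292.4  126.3] [ 0.9  1.1 -0.1]
```

View pics/c2.png

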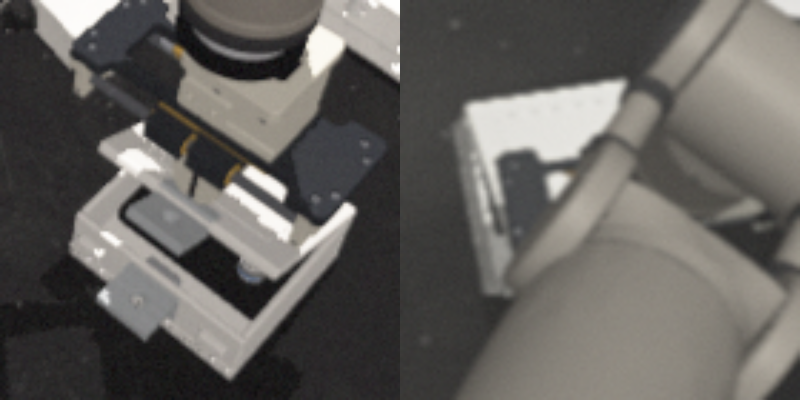

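The picture shows the lid about half shut, under the closed fingers, with its lug tipping down. I'll continue down the arc to the catch.

{"fn": "carry_out", "kwargs": {
  "plan": [
    {"tx": -6.5,"ty": -1.1,"tz": -11.3,"rx": 0,"ry": 0,"rz": 0},
    {"tx": -5.3,"ty": -0.9,"tz": -11.9,"rx": 0,"ry": 0,"rz": 0},
    {"tx": -4.1,"ty": -0.7,"tz": -12.3,"rx": 0,"ry": 0,"rz": 0},
    {"tx": -2.9,"ty": -0.5,"tz": -10,"rx": 0,"ry": 0,"rz": 0},
    {"tx": 0,"ty": 0,"tz": 0,"rx": 0,"ry": 0,"rz": 0}
  ]
}}

```text
time: 3.9
tool_pos: [499.7, -295.7, 80.0]
tcp_rot: [3.14, -0.002, -2.967]
contact_force: [0.5, 0.2, 0.1]
grip_width: 0.7
finger_force: 0.0
```

{"fn": "carry_out", "kwargs": {
  "plan": [
    {"tx": -0.5,"ty": 0,"tz": -4,"rx": 0,"ry": 0,"rz": 0},
    {"tx": -0.5,"ty": 0,"tz": -4,"rx": 0,"ry": 0,"rz": 0},
    {"tx": 0,"ty": 0,"tz": -3,"rx": 0,"ry": 0,"rz": 0},
    {"tx": 0,"ty": 0,"tz": 0,"rx": 0,"ry": 0,"rz": 0}
  ]
}}

```text
time: 4.3
tool_pos: [499.7, -296.6, 72.5]
tcp_rot: [-3.14, 0.001, -2.967]
contact_force: [-3.9, 2.8, 11.3]
grip_width: 0.5
finger_force: 5.6
```

{"fn": "carry_out", "kwargs": {
  "plan": [
    {"tx": -0.5,"ty": 0,"tz": -3,"rx": 0,"ry": 0,"rz": 0},
    {"tx": 0,"ty": 0,"tz": -2,"rx": 0,"ry": 0,"rz": 0},
    {"tx": 0,"ty": 0,"tz": 0,"rx": 0,"ry": 0,"rz": 0},
    {"tx": 0,"ty": 0,"tz": 0,"rx": 0,"ry": 0,"rz": 0}
  ]
}}

```text
time: 4.7
tool_pos: [499.2, -296.4, 65.2]
tcp_rot: [-3.141, 0.0, -2.967]
contact_force: [-0.0, 0.5, 2.6]
grip_width: 0.3
finger_force: 0.9
```

{"fn": "carry_out", "kwargs": {
  "plan": [
    {"tx": 0,"ty": 0,"tz": -2,"rx": 0,"ry": 0,"rz": 0},
    {"tx": 0,"ty": 0,"tz": -2,"rx": 0,"ry": 0,"rz": 0},
    {"tx": 0,"ty": 0,"tz": 0,"rx": 0,"ry": 0,"rz": 0}
  ]
}}

```text
time: 5.0
tool_pos: [499.3, -296.5, 64.7]
tcp_rot: [-3.14, 0.001, -2.967]
contact_force: [-7.6, 5.8, 26.7]
grip_width: 0.5
finger_force: 13.5
```

{"fn": "carry_out", "kwargs": {
  "gripper": 0,
  "plan": [
    {"tx": 0,"ty": 0,"tz": 20,"rx": 0,"ry": 0,"rz": 0},
    {"tx": 0,"ty": 0,"tz": 40,"rx": 0,"ry": 0,"rz": 0},
    {"tx": 0,"ty": 0,"tz": 40,"rx": 0,"ry": 0,"rz": 0},
    {"tx": 0,"ty": 0,"tz": 30,"rx": 0,"ry": 0,"rz": 0},
    {"tx": 0,"ty": 0,"tz": 0,"rx": 0,"ry": 0,"rz": 0}
  ]
}}

```text
time: 5.5
tool_pos: [500.9, -297.8, 195.9]
tcp_rot: [-3.135, 0.006, -2.967]
contact_force: [1.3, -0.1, -0.5]
grip_width: 35.5
finger_force: 0.0
```

Run:
```python
from h import *
o=bot.get_obs();print(o["tool_pos"],o["tcp_rot"],o["contact_force"])
m=bot.camera_model("wrist");im=bot.capture("wrist")[:,:,::-1];cv2.imwrite("pics/w3.png",im)
np.savez("w3.npz",**m)
p=proj("wrist",[465,-304.5,59],m);print(p)
x,y=(p-50).astype(int);y=max(y,0);cv2.imwrite("pics/w3c.png",np.hstack([cv2.resize(im,(500,312))[:300,:400],cv2.resize(im[y:y+100,x:x+100],(300,300),interpolation=2)]));print(x,y)
```

```text
[ 500.9 -297.8  195.9] [-3.1  0.  -3. ] [ 1.3 -0.1 -0.5]
[320.3 146.9]
270 96
```

View pics/w3c.png

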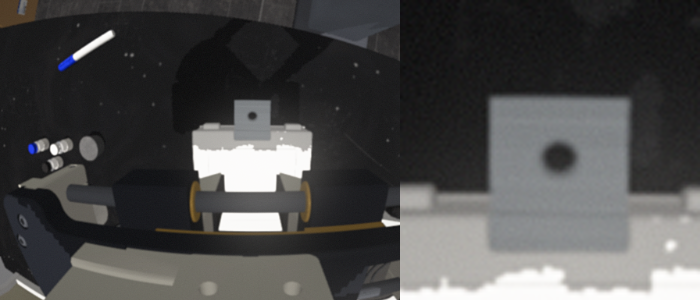

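The lid is shut. The lug hole shows at wrist pixel (323,148.3) and the lug is square with the image, so the yaw is right.

Run:
```python
from h import *
m=dict(np.load("w3.npz"));g=cv2.imread("pics/w3.png",0)
r=g[138:160,312:334].astype(float);k=np.clip(110-r,0,None);yy,xx=np.mgrid[138:160,312:334]
print(r.min(),np.median(r)); w=np.clip(np.median(r)*.75-r,0,None);u,v=(w*xx).sum()/w.sum(),(w*yy).sum()/w.sum()
print(u,v,onz("wrist",u,v,59,m))
a=onz("wrist",270+90/3,96+97/3,59,m);b=onz("wrist",270+230/3,96+97/3,59,m);print("lug",a,b,np.linalg.norm(a-b),np.arctan2(-(b-a)[0],(b-a)[1]))
```

```text
38.0 130.0
322.56962734659567 147.94340151302885 [ 465.6 -302.2   59. ]
lug [ 450.8 -326.5   59. ] [ 443.1 -283.1   59. ] 44.05895020354165 0.1755971009501347
```

{"fn": "carry_out", "kwargs": {
  "gripper": 0,
  "plan": [
    {"tx": -6,"ty": 41.4,"tz": 0,"rx": 0,"ry": 0,"rz": 0},
    {"tx": -6,"ty": 41.4,"tz": 0,"rx": 0,"ry": 0,"rz": 0},
    {"tx": -6,"ty": 41.4,"tz": 0,"rx": 0,"ry": 0,"rz": 0},
    {"tx": -6,"ty": 41.4,"tz": 0,"rx": 0,"ry": 0,"rz": 0},
    {"tx": -6,"ty": 41.4,"tz": 0,"rx": 0,"ry": 0,"rz": 0},
    {"tx": -6,"ty": 41.4,"tz": 0,"rx": 0,"ry": 0,"rz": 0},
    {"tx": -6,"ty": 41.4,"tz": 0,"rx": 0,"ry": 0,"rz": 0},
    {"tx": -5,"ty": 41.4,"tz": 0,"rx": 0,"ry": 0,"rz": 0},
    {"tx": 0,"ty": 0,"tz": -30,"rx": 0,"ry": 0,"rz": 0},
    {"tx": 0,"ty": 0,"tz": -30,"rx": 0,"ry": 0,"rz": 0},
    {"tx": 0,"ty": 0,"tz": 0,"rx": 0,"ry": 0,"rz": 0}
  ]
}}

```text
time: 6.65
tool_pos: [448.6, 35.6, 127.1]
tcp_rot: [3.139, -0.009, -2.966]
contact_force: [1.2, -0.4, 0.5]
grip_width: 91.9
finger_force: 0.0
```

Run:
```python
from h import *
o=bot.get_obs();T=o["tool_pos"];print(T,o["tcp_rot"],o["grip_width"])
m=bot.camera_model("wrist");im=bot.capture("wrist")[:,:,::-1];cv2.imwrite("pics/w4.png",im);np.savez("w4.npz",**m)
p=proj("wrist",[453.5,33.5,79],m);print(p,proj("wrist",[453.5,33.5,45],m),proj("wrist",T,m))
x,y=(p-50).astype(int);y=max(y,0);print(x,y);cv2.imwrite("pics/w4c.png",cv2.resize(im[y:y+100,x:x+100],(500,500),interpolation=2))
```

```text
[448.6  35.6 127.1] [ 3.1 -0.  -3. ] 91.89657602389289
[315.4 219.7] [315.9 206.4] [319.6 239.4]
265 169
```

View pics/w4c.png

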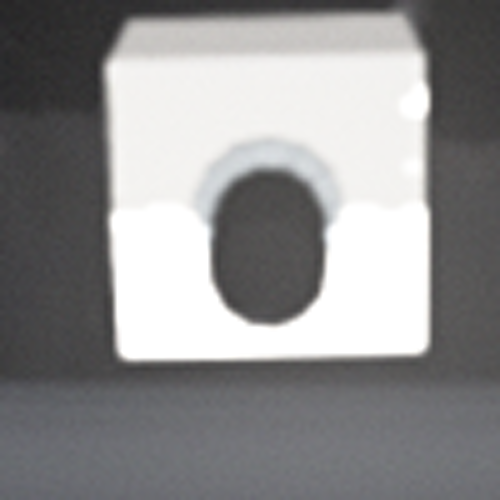

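The grip's top is centred near wrist pixel (318.6,222.4), and the block's top near (318.6,210.5).

Run:
```python
from h import *
m=dict(np.load("w4.npz"))
print("grip",onz("wrist",318.6,222.4,79,m),"block",np.mean([onz("wrist",265+u/5,169+v/5,45,m) for u,v in [(105,60),(428,60),(428,354),(118,358)]],0))
print(np.linalg.norm(onz("wrist",265+105/5,181,45,m)-onz("wrist",265+428/5,181,45,m)))
```

```text
grip [455.1  36.1  79. ] block [457.3  36.7  45. ]
51.21076960819312
```

{"fn": "carry_out", "kwargs": {
  "plan": [
    {"tx": 7,"ty": 0.5,"tz": 0,"rx": 0,"ry": 0,"rz": 0},
    {"tx": 0,"ty": 0,"tz": -25,"rx": 0,"ry": 0,"rz": 0},
    {"tx": 0,"ty": 0,"tz": -25,"rx": 0,"ry": 0,"rz": 0},
    {"tx": 0,"ty": 0,"tz": -16,"rx": 0,"ry": 0,"rz": 0},
    {"tx": 0,"ty": 0,"tz": 0,"rx": 0,"ry": 0,"rz": 0},
    {"tx": 0,"ty": 0,"tz": 0,"rx": 0,"ry": 0,"rz": 0}
  ]
}}

```text
time: 7.3
tool_pos: [460.2, 35.0, 66.2]
tcp_rot: [-3.141, 0.002, -2.968]
contact_force: [-0.5, -0.6, 0.3]
grip_width: 91.8
finger_force: 0.0
```

{"fn": "carry_out", "kwargs": {
  "plan": [
    {"tx": -4,"ty": 1,"tz": 0,"rx": 0,"ry": 0,"rz": 0},
    {"tx": 0,"ty": 0,"tz": -13.5,"rx": 0,"ry": 0,"rz": 0},
    {"tx": 0,"ty": 0,"tz": 0,"rx": 0,"ry": 0,"rz": 0},
    {"tx": 0,"ty": 0,"tz": 0,"rx": 0,"ry": 0,"rz": 0}
  ]
}}

```text
time: 7.7
tool_pos: [455.2, 36.3, 52.4]
tcp_rot: [-3.141, 0.001, -2.967]
contact_force: [0.5, 0.2, 0.1]
grip_width: 92.1
finger_force: 0.0
```

{"fn": "carry_out", "kwargs": {
  "gripper": 1,
  "plan": [
    {"tx": 0,"ty": 0,"tz": 0,"rx": 0,"ry": 0,"rz": 0},
    {"tx": 0,"ty": 0,"tz": 0,"rx": 0,"ry": 0,"rz": 0},
    {"tx": 0,"ty": 0,"tz": 0,"rx": 0,"ry": 0,"rz": 0},
    {"tx": 0,"ty": 0,"tz": 0,"rx": 0,"ry": 0,"rz": 0},
    {"tx": 0,"ty": 0,"tz": 0,"rx": 0,"ry": 0,"rz": 0},
    {"tx": 0,"ty": 0,"tz": 0,"rx": 0,"ry": 0,"rz": 0},
    {"tx": 0,"ty": 0,"tz": 0,"rx": 0,"ry": 0,"rz": 0},
    {"tx": 0,"ty": 0,"tz": 0,"rx": 0,"ry": 0,"rz": 0},
    {"tx": 0,"ty": 0,"tz": 0,"rx": 0,"ry": 0,"rz": 0},
    {"tx": 0,"ty": 0,"tz": 0,"rx": 0,"ry": 0,"rz": 0}
  ]
}}

```text
time: 8.7
tool_pos: [455.0, 36.3, 51.6]
tcp_rot: [3.142, 0.0, -2.967]
contact_force: [0.7, 0.3, 0.3]
grip_width: 17.4
finger_force: 30.0
```

{"fn": "carry_out", "kwargs": {
  "plan": [
    {"tx": 0,"ty": 0,"tz": 15,"rx": 0,"ry": 0,"rz": 0},
    {"tx": 0,"ty": 0,"tz": 30,"rx": 0,"ry": 0,"rz": 0},
    {"tx": 0,"ty": 0,"tz": 40,"rx": 0,"ry": 0,"rz": 0},
    {"tx": 1,"ty": -38,"tz": 0,"rx": 0,"ry": 0,"rz": 0},
    {"tx": 1,"ty": -38,"tz": 0,"rx": 0,"ry": 0,"rz": 0},
    {"tx": 1,"ty": -38,"tz": 0,"rx": 0,"ry": 0,"rz": 0},
    {"tx": 1,"ty": -38,"tz": 0,"rx": 0,"ry": 0,"rz": 0},
    {"tx": 1,"ty": -38,"tz": 0,"rx": 0,"ry": 0,"rz": 0},
    {"tx": 1,"ty": -38,"tz": 0,"rx": 0,"ry": 0,"rz": 0},
    {"tx": 2,"ty": -38,"tz": 0,"rx": 0,"ry": 0,"rz": 0},
    {"tx": 2,"ty": -38,"tz": 0,"rx": 0,"ry": 0,"rz": 0},
    {"tx": 1,"ty": -34,"tz": 0,"rx": 0,"ry": 0,"rz": 0}
  ]
}}

```text
time: 9.9
tool_pos: [465.7, -303.5, 136.4]
tcp_rot: [3.141, -0.0, -2.968]
contact_force: [0.4, -0.1, -0.5]
grip_width: 17.4
finger_force: 30.0
```

{"fn": "carry_out", "kwargs": {
  "plan": [
    {"tx": 0,"ty": 0,"tz": -10,"rx": 0,"ry": 0,"rz": 0},
    {"tx": 0,"ty": 0,"tz": -6,"rx": 0,"ry": 0,"rz": 0},
    {"tx": 0,"ty": 0,"tz": 0,"rx": 0,"ry": 0,"rz": 0},
    {"tx": 0,"ty": 0,"tz": 0,"rx": 0,"ry": 0,"rz": 0},
    {"tx": 0,"ty": 0,"tz": 0,"rx": 0,"ry": 0,"rz": 0}
  ]
}}

```text
time: 10.4
tool_pos: [466.3, -300.8, 121.0]
tcp_rot: [-3.141, 0.0, -2.966]
contact_force: [-0.3, -0.3, -0.2]
grip_width: 17.1
finger_force: 30.0
```

Run:
```python
from h import *
o=bot.get_obs();T=o["tool_pos"];print(T,o["tcp_rot"],o["grip_width"],o["contact_force"])
m=bot.camera_model("wrist");im=bot.capture("wrist")[:,:,::-1];cv2.imwrite("pics/w5.png",im);np.savez("w5.npz",**m)
p=proj("wrist",[465.8,-302,59],m);tip=proj("wrist",T-[0,0,44.6],m);col=proj("wrist",T-[0,0,6.6],m);print("hole",p,"tip",tip,"collar",col)
x,y=(tip-60).astype(int);print(x,y);a=cv2.resize(im[y:y+120,x:x+120],(480,480),interpolation=2)
s=bot.capture("scene")[:,:,::-1];cv2.imwrite("pics/s5.png",s);c=proj("scene",T-[0,0,40]);x,y=(c-20).astype(int);print("sc",x,y,c)
b=cv2.resize(s[y:y+60,x:x+40],(320,480),interpolation=2)
cv2.imwrite("pics/w5c.png",np.hstack([a,b]))
```

```text
[ 466.3 -300.8  121. ] [-3.1  0.  -3. ] 17.113318345518422 [-0.3 -0.3 -0.2]
hole [318.2 206.3] tip [319.7 214.4] collar [319.7 234.9]
259 154
sc 359 274 [379.4 294.3]
```

View pics/w5c.png

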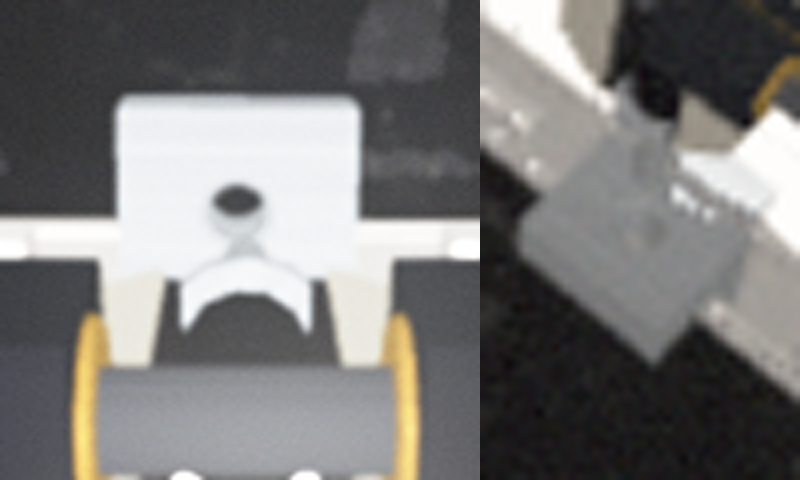

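In the wrist crop, the lug's front edge is at row 178 and the hole's front rim at row 200, with the hole centred on column 318.3. The collar's front rim is at row 218.5 and its centre column is 320.6.

Run:
```python
from h import *
m=dict(np.load("w5.npz"));e=np.array([.985,.174,0]);T=np.array([466.3,-300.8,121]);H=np.array([465.8,-302,59])
print("hole rim",proj("wrist",H-5.5*e,m),"lug edge",proj("wrist",H-20*e,m),"collar rim",proj("wrist",T-[0,0,6.6]-12.5*e,m))
for n,v,z in(("hole",200,59),("lug",178,59),("col",218.5,114.4)): print(n,onz("wrist",318.4,v,z,m)+e*dict(hole=5.5,lug=20,col=12.5)[n])
g=cv2.imread("pics/w5.png",0);print(g[170:225,318])
print(g[217,295:345]);print(g[230,295:345])
```

```text
hole rim [318.2 199.1] lug edge [318.2 179.7] collar rim [319.6 214.1]
hole [ 466.4 -301.7   59. ]
lug [ 464.5 -302.1   59. ]
col [ 469.  -301.   114.4]
[ 66  69  67  68  70  67  72 117 174 200 212 231 240 241 240 239 239 239
 240 241 243 244 243 241 240 241 242 240 237 210 146  89  71  72  75  73
  80 114 168 199 213 217 214 208 206 202 198 201 217 235 244 246 246 246
 247]
[243 244 244 244 243 244 244 244 243 244 243 244 244 244 244 245 243 242
 240 232 215 203 198 201 204 205 205 204 204 206 225 237 242 244 245 245
 245 245 244 245 244 244 245 244 245 245 244 244 245 244]
[231 233 230 203 136  83  73  73 107 195 244 248 246 235 193 136  96  80
  78  76  79  77  82  80  77  80  81  82  82  80  80  78  81  95 126 177
 215 236 242 246 244 199 119  84  82  95 144 205 231 232]
```

{"fn": "carry_out", "kwargs": {
  "plan": [
    {"tx": -3,"ty": -1.2,"tz": 0,"rx": 0,"ry": 0,"rz": 0},
    {"tx": 0,"ty": 0,"tz": -8,"rx": 0,"ry": 0,"rz": 0},
    {"tx": 0,"ty": 0,"tz": -7,"rx": 0,"ry": 0,"rz": 0},
    {"tx": 0,"ty": 0,"tz": 0,"rx": 0,"ry": 0,"rz": 0},
    {"tx": 0,"ty": 0,"tz": 0,"rx": 0,"ry": 0,"rz": 0},
    {"tx": 0,"ty": 0,"tz": 0,"rx": 0,"ry": 0,"rz": 0}
  ]
}}

```text
time: 11.1
tool_pos: [463.0, -302.9, 105.7]
tcp_rot: [3.142, 0.0, -2.967]
contact_force: [0.2, 0.3, -0.7]
grip_width: 17.2
finger_force: 30.0
```

Run:
```python
from h import *
o=bot.get_obs();T=o["tool_pos"];print(T,o["tcp_rot"],o["grip_width"],o["contact_force"])
m=bot.camera_model("wrist");im=bot.capture("wrist")[:,:,::-1];cv2.imwrite("pics/w6.png",im);np.savez("w6.npz",**m)
e=np.array([.985,.174,0]);H=np.array([465.7,-302,59])
print("rim",proj("wrist",H-5.5*e,m),proj("wrist",H+5.5*e,m),"tip if +2.4",proj("wrist",T+2.4*e-[0,0,44.6],m),"col rim",proj("wrist",T-10.1*e-[0,0,6.6],m))
x,y=290,175;a=cv2.resize(im[y:y+60,x:x+60],(480,480),interpolation=2)
s=bot.capture("scene")[:,:,::-1];c=proj("scene",T-[0,0,40]);x,y=(c-20).astype(int);print("sc",x,y)
cv2.imwrite("pics/w6c.png",np.hstack([a,cv2.resize(s[y:y+45,x:x+30],(320,480),interpolation=2)]))
```

```text
[ 463.  -302.9  105.7] [ 3.1  0.  -3. ] 17.17658240398578 [ 0.2  0.3 -0.7]
rim [320.4 209.8] [320.4 224.8] tip if +2.4 [319.7 217.8] col rim [319.6 218.1]
sc 358 279
```

View pics/w6c.png

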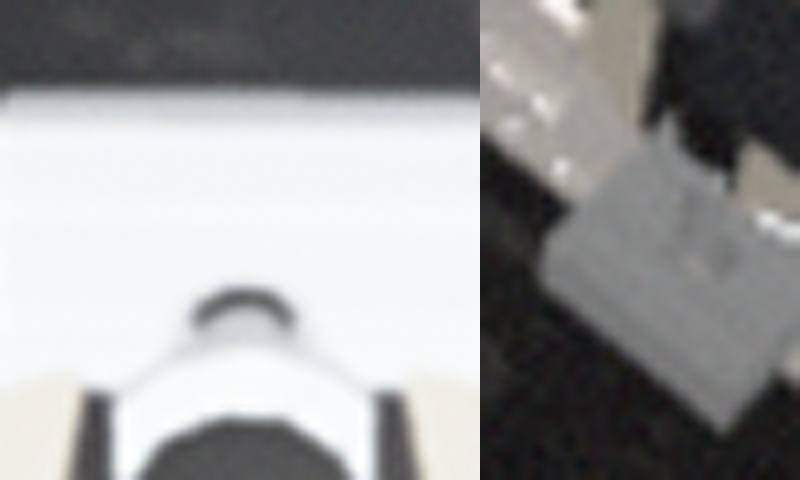

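The tip sits slightly forward of the hole: the front rim is at row 211.3 and the tip's front edge at row 212.8. It is centred sideways at column 320.5. I'll shift +1 mm in x and descend gently.

{"fn": "carry_out", "kwargs": {
  "plan": [
    {"tx": 1,"ty": 0.2,"tz": 0,"rx": 0,"ry": 0,"rz": 0},
    {"tx": 0,"ty": 0,"tz": -3,"rx": 0,"ry": 0,"rz": 0},
    {"tx": 0,"ty": 0,"tz": -3,"rx": 0,"ry": 0,"rz": 0},
    {"tx": 0,"ty": 0,"tz": -2,"rx": 0,"ry": 0,"rz": 0},
    {"tx": 0,"ty": 0,"tz": 0,"rx": 0,"ry": 0,"rz": 0},
    {"tx": 0,"ty": 0,"tz": 0,"rx": 0,"ry": 0,"rz": 0}
  ]
}}

```text
time: 11.8
tool_pos: [463.9, -302.6, 97.5]
tcp_rot: [3.141, -0.0, -2.967]
contact_force: [-0.6, -0.1, -1.1]
grip_width: 17.3
finger_force: 30.0
```

{"fn": "carry_out", "kwargs": {
  "plan": [
    {"tx": 0,"ty": 0,"tz": -4,"rx": 0,"ry": 0,"rz": 0},
    {"tx": 0,"ty": 0,"tz": -4,"rx": 0,"ry": 0,"rz": 0},
    {"tx": 0,"ty": 0,"tz": 0,"rx": 0,"ry": 0,"rz": 0},
    {"tx": 0,"ty": 0,"tz": 0,"rx": 0,"ry": 0,"rz": 0}
  ]
}}

```text
time: 12.2
tool_pos: [463.9, -302.6, 89.4]
tcp_rot: [3.141, -0.0, -2.967]
contact_force: [-1.0, 0.2, -1.2]
grip_width: 17.2
finger_force: 30.0
```

Still free, so I'll lower it to nearly seated (TCP about 66).

{"fn": "carry_out", "kwargs": {
  "plan": [
    {"tx": 0,"ty": 0,"tz": -6,"rx": 0,"ry": 0,"rz": 0},
    {"tx": 0,"ty": 0,"tz": -6,"rx": 0,"ry": 0,"rz": 0},
    {"tx": 0,"ty": 0,"tz": -6,"rx": 0,"ry": 0,"rz": 0},
    {"tx": 0,"ty": 0,"tz": -3,"rx": 0,"ry": 0,"rz": 0},
    {"tx": 0,"ty": 0,"tz": 0,"rx": 0,"ry": 0,"rz": 0},
    {"tx": 0,"ty": 0,"tz": 0,"rx": 0,"ry": 0,"rz": 0}
  ]
}}

```text
time: 12.8
tool_pos: [463.9, -302.7, 68.6]
tcp_rot: [3.141, -0.0, -2.967]
contact_force: [-0.0, -0.3, -1.0]
grip_width: 16.9
finger_force: 30.0
```

{"fn": "carry_out", "kwargs": {
  "plan": [
    {"tx": 0,"ty": 0,"tz": -2,"rx": 0,"ry": 0,"rz": 0},
    {"tx": 0,"ty": 0,"tz": -1,"rx": 0,"ry": 0,"rz": 0},
    {"tx": 0,"ty": 0,"tz": 0,"rx": 0,"ry": 0,"rz": 0},
    {"tx": 0,"ty": 0,"tz": 0,"rx": 0,"ry": 0,"rz": 0}
  ]
}}

```text
time: 13.2
tool_pos: [463.9, -302.7, 65.7]
tcp_rot: [3.142, -0.0, -2.967]
contact_force: [-0.2, 0.1, -0.7]
grip_width: 17.3
finger_force: 30.0
```

{"fn": "carry_out", "kwargs": {
  "plan": [
    {"tx": 0,"ty": 0,"tz": -1,"rx": 0,"ry": 0,"rz": 0},
    {"tx": 0,"ty": 0,"tz": 0,"rx": 0,"ry": 0,"rz": 0},
    {"tx": 0,"ty": 0,"tz": 0,"rx": 0,"ry": 0,"rz": 0}
  ]
}}

```text
time: 13.5
tool_pos: [464.0, -302.8, 65.4]
tcp_rot: [-3.141, 0.0, -2.967]
contact_force: [-0.7, 0.7, 4.6]
grip_width: 17.3
finger_force: 30.0
```

Contact at 4.6 N: the collar is seated. Now I'll release and withdraw.

{"fn": "carry_out", "kwargs": {
  "gripper": 0,
  "plan": [
    {"tx": 0,"ty": 0,"tz": 0,"rx": 0,"ry": 0,"rz": 0},
    {"tx": 0,"ty": 0,"tz": 0,"rx": 0,"ry": 0,"rz": 0},
    {"tx": 0,"ty": 0,"tz": 0.5,"rx": 0,"ry": 0,"rz": 0},
    {"tx": 0,"ty": 0,"tz": 0.5,"rx": 0,"ry": 0,"rz": 0},
    {"tx": 0,"ty": 0,"tz": 0,"rx": 0,"ry": 0,"rz": 0},
    {"tx": 0,"ty": 0,"tz": 0,"rx": 0,"ry": 0,"rz": 0},
    {"tx": 0,"ty": 0,"tz": 0,"rx": 0,"ry": 0,"rz": 0}
  ]
}}

```text
time: 14.2
tool_pos: [463.9, -302.6, 65.6]
tcp_rot: [3.141, -0.0, -2.967]
contact_force: [0.0, 0.9, -0.7]
grip_width: 68.8
finger_force: 0.0
```

{"fn": "carry_out", "kwargs": {
  "plan": [
    {"tx": 0,"ty": 0,"tz": 10,"rx": 0,"ry": 0,"rz": 0},
    {"tx": 0,"ty": 0,"tz": 30,"rx": 0,"ry": 0,"rz": 0},
    {"tx": 0,"ty": 0,"tz": 40,"rx": 0,"ry": 0,"rz": 0},
    {"tx": 0,"ty": 0,"tz": 40,"rx": 0,"ry": 0,"rz": 0},
    {"tx": 0,"ty": 40,"tz": 0,"rx": 0,"ry": 0,"rz": 0},
    {"tx": 0,"ty": 40,"tz": 0,"rx": 0,"ry": 0,"rz": 0},
    {"tx": 0,"ty": 40,"tz": 0,"rx": 0,"ry": 0,"rz": 0},
    {"tx": 0,"ty": 0,"tz": 0,"rx": 0,"ry": 0,"rz": 0},
    {"tx": 0,"ty": 0,"tz": 0,"rx": 0,"ry": 0,"rz": 0}
  ]
}}

```text
time: 15.1
tool_pos: [464.3, -182.4, 186.6]
tcp_rot: [-3.14, 0.001, -2.965]
contact_force: [-0.5, -0.7, -0.5]
grip_width: 91.6
finger_force: 0.0
```

Run:
```python
from h import *
a=bot.capture("scene")[190:340,320:470];b=bot.capture("wrist")[80:260,40:260]
cv2.imwrite("pics/f.png",np.hstack([cv2.resize(a,(400,400)),cv2.resize(b,(400,400))])[:,:,::-1])
```

```text
(no output)
```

View pics/f.png

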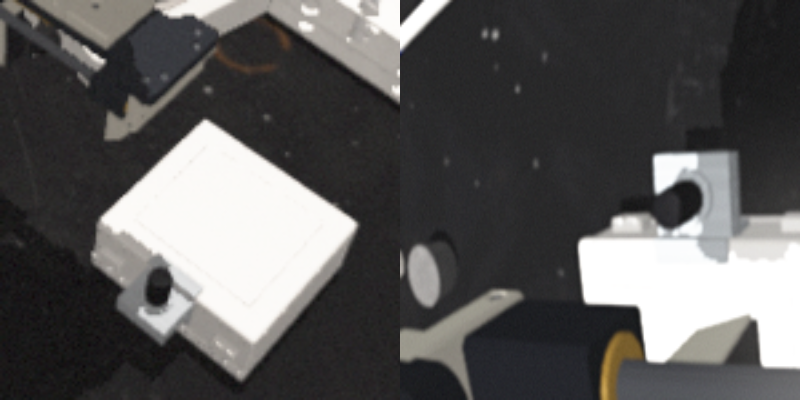

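The lid is flush and the pin stands upright with its collar on the lug (scene crop around (158,290)). The gripper is clear.

```bash
python3 -c "
from plant import bot
print(bot.close_job())"
```

```text
the job is handed in; nothing more can be done
None
```

The lid is shut past the catch, the pin is pushed through both lugs with its collar on the lid's lug, the timer and dome bottle were not touched, and the job was handed in at about 15 s.

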